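Fetch the spindle off the rotary table and lock the label roll in its stand

ROBOT

A 6-joint arm with a two-finger parallel gripper is mounted at the origin on the work surface. World frame = base frame: x ahead of the robot, y to its left, z up, the work surface at z = 0. Lengths are in m, angles in rad, forces in N, time in s.
With the tool pointing down it reaches from about 0.35 to 0.85 m from the base axis. Payload 8.1 kg.
Tool frame: the origin (TCP) lies at the very end of the fingers, on their centre line; the grasp point (between the pads) lies 19 mm behind it; z points along the fingers, y is the line along which they close (so a half turn about z gives the same grasp; the last joint's range is limited). The gripper opens to 93 mm and grips with 3 to 60 N. Pads are 15 mm wide; open, the fingers measure 128 mm over their backs; the gripper's body (75 mm by 188 mm) begins 65 mm behind the grasp point.
Start: joints at [-1.223, 0.13, 1.488, -0, 1.523, -0.085], TCP at [0.252, -0.545, 0.219] pointing down, gripper open.
Joint ranges: [-2.96, 2.96], [-0.89, 2.26], [0.02, 2.5], [-1.34, 4.48], [0, 2.73], [-2.66, 2.66]. Speed limits (rad/s): [2.39, 2.39, 2.79, 3.14, 3.14, 3.14].

INTERFACE

Orientations are given as a rotation vector (axis times angle).
In Python, from plant import robot, imaging gives the robot as it stands.
- The arm moves only by the tool jog_arm, never from a script. Its argument "rows" is a list of rows, each a list of 2 entries, a list of its own where there are three numbers: the shift along the tool's x, y, z each as a share of 0.2 m, from -1 to 1, then the turn, a rotation vector about the tool's x, y, z each as a share of pi/2 rad, from -1 to 1. A call has 1 to 5 rows; each row is the pose to reach, as a shift and turn from the pose commanded when the call began, along the tool's axes at that moment; what a row does not reach only later rows make up. A row lasts 1/10 s, in which the tool goes at most 50 mm and 8.59 degrees, less where a joint would pass 70% of its speed; a pose out of reach is approached as far as the arm can. A call with a number of a shift or a turn outside -1 to 1 is refused whole. A call with a gripper value outside its range is refused whole. "hand" is the closure, from -1 (fully open) to 1 (shut), set as the call begins (left out, the last holds). The fingers move at their own pace and stop on an object; "squeeze" is the grip in N (left out, the last holds). Time passes only in rows, so rows that repeat a pose let the fingers close. It gives the time, the measured TCP pose, the force, the opening and the grip force at its end, in the units of the state.
- robot.read_state(): the state, without advancing time (a new reading comes with each control period).
- imaging.read_camera(name): name is "scene" or "top" or "wrist"; returns a dict with "frame" (400x640x3 uint8, red, green, blue), "vertical_fov" (degrees; the focal length in pixels is half the picture's height over the tangent of half this angle, whatever the lens; pixels are square), "cx", "cy" (the principal point, pixels), "R" (3x3) and "t" (3): a world point X has camera coordinates R X + t. Camera axes: x right, y down, z forward; pixel columns grow to the right and rows downward; lengths in m; the calibration is good to about 2 mm. A picture is of the moment at which its call begins. There is no depth.
- robot.close_job(): hands the job in; it is judged then, once.
The state is a dict: "t": time; "q": joint angles; "dq": joint speeds; "joint_torque": joint torques, N m; "tool_pos": TCP position; "orientation": TCP orientation; "force": force on the tool from outside, world axes, zero at the start; "wrist_torque": the same for the moment, N m; "opening": finger opening in m; "gripper_force": force on a finger pad.
Only numpy, scipy, OpenCV 4.12 (cv2) and the standard library are available. Lean on these libraries where they do the work, as an engineer would, in place of code of your own. Each camera call takes 0.05 s, during which the arm holds its last target. There are 200 camera calls.

TASK

The spindle of the label-roll stand has been left lying on the free-turning rotary table among the small bottles. Lift it off without toppling a bottle, lay it flat on the open bench and let go so that you can take it again by its handle, then slide it through the near eye, the label roll and the far eye of the stand until the handle's shoulder meets the near plate. Leave it there, with the roll still in its cradle, the bottles standing on the rotary table and the spare roll where it was.

Things in the scene. Friction and masses are not known exactly. Their poses are not given: they have to be found in the camera images.
- spindle: The spindle: plain steel rod, 14 mm thick, 110 mm long, with a flat black handle 50 x 34 x 14 mm at one end; 0.12 kg, balances on the rod some 30 mm from the handle. Lies flat on the rotary table at first. Origin: underside, below the shoulder where rod and handle meet; +x along the rod to the tip (110 mm), handle from x = 0 to -50 mm, y across the handle, z up; rod axis at z = 7 mm.
- spindle_tip (a point): Centre of the rod's tip, on its axis, spindle frame (110, 0, 7) mm. The last 8 mm taper to 7 mm thick. At the start the rod is free on both sides, and clear for the gripper's body above, around 65 mm from the shoulder.
- spindle_shoulder (a point): Centre of the handle's shoulder, on the rod's axis, spindle frame (0, 0, 7) mm. At the start bottle1 and bottle2 leave only 6 to 9 mm on either side of the handle, too little for a finger.
- turntable: The rotary table: a round aluminium disc, radius 170 mm, that turns freely and endlessly about its vertical axis with next to no friction. Origin: centre of its upper face, 35 mm above the bench. Its rim hangs about 20 mm clear of the bench.
- bottle1: Small green glass bottle with black cap, 44 mm in diameter, 120 mm tall, 0.18 kg, standing on the rotary table beside the spindle's handle (spindle +y side). Origin: centre of its underside, z up.
- bottle2: Same bottle, on the other side of the handle (spindle -y side). Origin: centre of its underside, z up.
- bottle3: Same bottle, on the rotary table behind the handle's end (50 mm or so from it to the bottle's axis). Origin: centre of its underside, z up.
- stand: Label-roll stand, fixed: grey base 110 x 120 x 12 mm, two upright plates 90 mm wide, 8 mm thick, top 120 mm above the bench, each with an eye; two tie rods between them cradle the roll. Origin: on the bench midway between the plates; +x is the way the spindle is pushed in (near plate's outer face x = -35 mm, far plate's x = +35 mm), roughly world -y; z up.
- eye_near (a point): Centre of the near eye, a round hole 24 mm in diameter, on the near plate's outer face; stand frame (-35, 0, 70) mm, axes parallel to the stand's. The bench in front of it is clear for 190 mm, room to lay the spindle in line with the eyes.
- eye_far (a point): Centre of the far eye, a round hole 24 mm in diameter, on the far plate's outer face; stand frame (35, 0, 70) mm, axes parallel to the stand's.
- roll: Label roll of white paper, 84 mm outside diameter, 40 mm bore, 44 mm wide, loose in the stand's cradle with its bore in line with the eyes. Origin: its centre; x along its axis.
- spare_roll: Spare label roll of the same size lying flat on the bench beyond the work. Origin: centre of its underside.
Things that resemble listed ones, but are neither listed nor needed, are in the scene too. Of the things shaped like the spindle, the steel one is meant. What is shaped like the roll but red is not meant.

How it is judged:
By the outcome, as a careful person would: the job done as asked, in the order asked, and still so for the second after the job is handed in, with the robot touching nothing.
It also fails if it takes over 58 s, if anything falls off the work surface, if the arm or the gripper's body presses on something with over 40 N, if the wrist force passes 120 N, or if a joint passes its speed limit or range.

## Working session

There is one attempt and no reset: what is moved stays moved. The work goes in short steps, Python scripts to look and compute and a tool call to move; the robot and the scene stay as the last step left them, time stands still between calls to the robot, and variables do not carry over. Pictures are saved under pics/ and viewed, at most 10 in all, crops included, and the job is handed in when it is done.

Besides the shell and the picture viewer there is one more tool, called after "Request:" as name(argument=value, ...), one argument or row to a line, values as JSON. jog_arm: Moves the arm, as the interface text tells. Its arguments: {"type":"object","properties":{"rows":{"type":"array"},"hand":{"type":"number"},"squeeze":{"type":"number"}},"required":["rows"]}

```bash
mkdir -p pics; ls
python3 - <<'E'
from plant import robot, imaging
import cv2,json
for n in ("scene","top"):
    c=imaging.read_camera(n); cv2.imwrite(f"pics/{n}0.png",c["frame"][...,::-1])
    print(n,c["vertical_fov"],c["cx"],c["cy"],c["R"],c["t"])
print(robot.read_state())
E
```

```text
pics
scene 45.59898109285685 321.01154994425923 197.30837066819515 [[ 0.83471689  0.55064531 -0.00611996]
 [ 0.40981597 -0.6285819  -0.66101109]
 [-0.36782955  0.54924907 -0.75035117]] [-0.45732551 -0.17692921  1.63742907]
top 51.183126372110536 319.01260050099035 194.33622263227193 [[-0.01423857 -0.9998806  -0.00600375]
 [-0.99722053  0.01463934 -0.07305407]
 [ 0.07313324  0.00494688 -0.99730991]] [-0.00151473  0.52731665  1.1930945 ]
{'t': 0.1, 'q': array([-1.22336231e+00,  1.31060390e-01,  1.48915052e+00,  8.96628575e-06,
        1.52300532e+00, -8.54323901e-02]), 'dq': array([-0.00208388, -0.00015168, -0.00196046,  0.00097857, -0.00085624,
        0.00101565]), 'joint_torque': array([ 1.91504070e-03, -5.61339390e+01, -4.93094766e+01,  7.71362381e-02,
        2.90601369e-02, -6.38388269e-05]), 'tool_pos': array([ 0.2515181 , -0.54418166,  0.21771834]), 'orientation': array([-3.06672498e+00, -6.74302310e-01,  3.19027893e-04]), 'force': array([ 0.12188492, -0.30448225,  0.72109314]), 'wrist_torque': array([ 0.04477133,  0.01865928, -0.00747498]), 'gripper_force': 0.0, 'opening': 0.09278643356524911}
```

View pics/scene0.png

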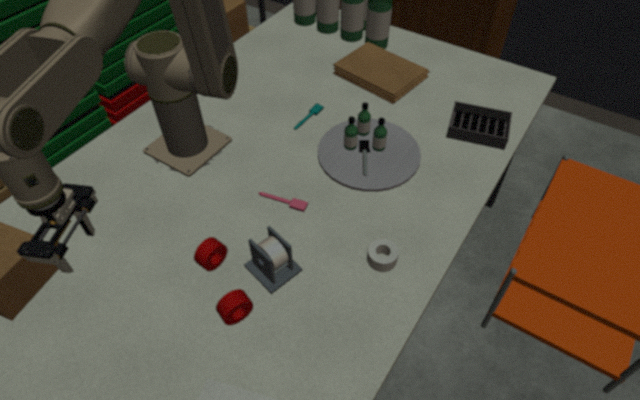

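View pics/top0.png

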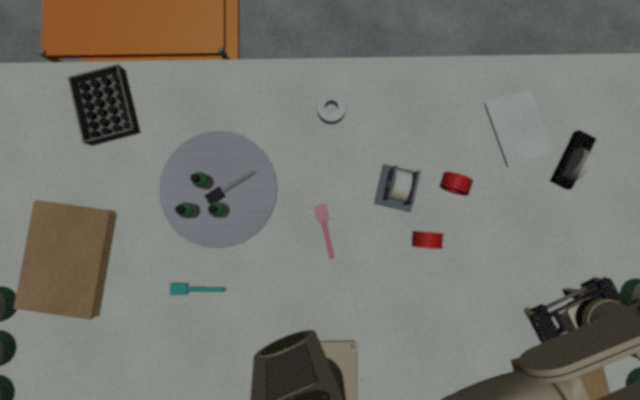

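The scene view shows the turntable at (369,153) with the spindle and three bottles, the stand at (272,260), and the spare roll at (382,255). In the top view the disc is at (218,189), the rod runs from (215,195) to its tip at (256,171), and the stand is at (398,187) with its near plate on the left.

```bash
cat > h.py <<'E'
import numpy as np, cv2
from scipy.spatial.transform import Rotation as Rot
from plant import robot, imaging
def cam(n):
    c=imaging.read_camera(n); c["f"]=c["frame"].shape[0]/2/np.tan(np.radians(c["vertical_fov"]/2)); return c
def plane(c,uv,z):
    uv=np.atleast_2d(uv).astype(float); R=np.array(c["R"]);o=-R.T@np.array(c["t"])
    d=np.c_[(uv[:,0]-c["cx"])/c["f"],(uv[:,1]-c["cy"])/c["f"],np.ones(len(uv))]@R
    return o+d*((z-o[2])/d[:,2])[:,None]
def proj(c,X):
    p=np.atleast_2d(X)@np.array(c["R"]).T+np.array(c["t"]); return p[:,:2]/p[:,2:]*c["f"]+[c["cx"],c["cy"]]
def goto(pos,xaxis=None,yaxis=None,Rt=None):
    """shares for a shift/turn from the measured pose; tool down, y along yaxis (horizontal)"""
    s=robot.read_state(); R0=Rot.from_rotvec(s["orientation"])
    if Rt is None:
        y=np.array([*yaxis[:2],0.]);y/=np.linalg.norm(y);z=np.array([0,0,-1.]);Rt=Rot.from_matrix(np.c_[np.cross(y,z),y,z])
    sh=R0.inv().apply(np.array(pos)-s["tool_pos"])/.2; tu=(R0.inv()*Rt).as_rotvec()/(np.pi/2)
    print("shift",sh.round(4),"turn",tu.round(4),"pos",s["tool_pos"].round(4),"t",s["t"])
E
python3 - <<'E'
from h import *
c=cam("top"); f=c["frame"]
hsv=cv2.cvtColor(f,cv2.COLOR_RGB2HSV)
# disc
print("bench",f[270,280],"disc",f[220,230],"rod",f[180,240],"disc2",f[150,220])
a=cv2.resize(f[150:235,150:285],None,fx=5,fy=5,interpolation=cv2.INTER_CUBIC)
b=cv2.resize(f[155:220,365:425],None,fx=6,fy=6,interpolation=cv2.INTER_CUBIC)
h=max(a.shape[0],b.shape[0]);w=np.zeros((h,800,3),np.uint8)
w[:a.shape[0],:430]=a[:,110:540];w[:b.shape[0],440:800]=b
cv2.imwrite("pics/crop1.png",cv2.convertScaleAbs(w[...,::-1],alpha=1.4))
E
```

```text
bench [135 139 135] disc [113 114 122] rod [85 92 90] disc2 [111 112 119]
```

View pics/crop1.png

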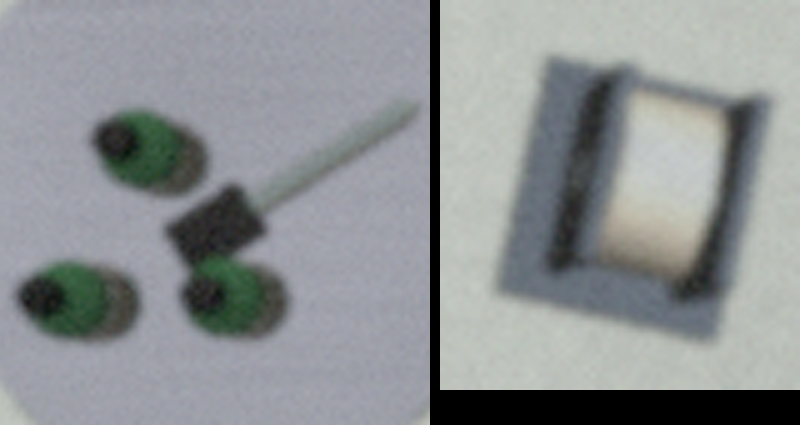

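The crop shows the shoulder near top-image pixel (222.6,191), the tip at (255,170.6), and all four stand base corners. The spindle is the steel one, between the bottles.

Run:
```python
from h import *
c=cam("top"); f=c["frame"].astype(int)
A=lambda x,y:(172+x/5-.4,150+y/5-.4); B=lambda x,y:(365+(x-440)/6-.4,155+y/6-.4)
sh=plane(c,A(253,205),.042)[0]; tip=plane(c,A(415,103),.042)[0]
d=tip-sh; print("shoulder",sh,"tip",tip,"len",np.linalg.norm(d),"dir",d/np.linalg.norm(d))
K=plane(c,[B(550,57),B(768,97),B(718,342),B(498,293)],.012)
print(K, [np.linalg.norm(K[i]-K[i-3]) for i in range(4)])
cen=(K[0]+K[2])/2; e=K[0]-K[3]; ang=np.arctan2(e[0],-e[1]) 
print("centre",cen,"left edge dir",e/np.linalg.norm(e),"bottom edge",(K[2]-K[3])/np.linalg.norm(K[2]-K[3]))
# disc
fr=c["frame"]; m=((fr[...,2].astype(int)-fr[...,1])>3).astype(np.uint8)*255
m=cv2.morphologyEx(cv2.medianBlur(m,5),cv2.MORPH_CLOSE,np.ones((25,25)))
cs,_=cv2.findContours(m[100:280,130:310],cv2.RETR_EXTERNAL,cv2.CHAIN_APPROX_NONE)
k=max(cs,key=cv2.contourArea)[:,0]+[130,100]; P=plane(c,k,.035); (x,y),r=cv2.minEnclosingCircle(P[:,:2].astype(np.float32)); print("disc",x,y,r)
y=np.array([-d[1],d[0]]); 
for yy in (y,-y): goto(list((sh+d/np.linalg.norm(d)*.063)[:2])+[.2],yaxis=yy)
print(robot.read_state()["q"])
```

```text
shoulder [0.54032322 0.26693076 0.042     ] tip [0.59757359 0.17419123 0.042     ] len 0.10898727222110698 dir [ 0.52529409 -0.85092075  0.        ]
[[ 0.61395119 -0.19787099  0.012     ]
 [ 0.59266839 -0.30366926  0.012     ]
 [ 0.47351564 -0.2756764   0.012     ]
 [ 0.49883503 -0.16970836  0.012     ]] [np.float64(0.10791770996486869), np.float64(0.12239680996537528), np.float64(0.10895089580966631), np.float64(0.11851102948072738)]
centre [ 0.54373341 -0.2367737   0.012     ] left edge dir [ 0.97135399 -0.23763719  0.        ] bottom edge [-0.23239265 -0.97262205  0.        ]
disc 0.5473127961158752 0.2822498679161072 0.1675974726676941
shift [ 3.0498 -2.7641  0.0933] turn [-5.0000e-04 -7.0000e-04 -1.0766e+00] pos [ 0.2515 -0.5443  0.218 ] t 0.2
shift [ 3.0498 -2.7641  0.0933] turn [-7.000e-04  5.000e-04  9.234e-01] pos [ 0.2515 -0.5443  0.218 ] t 0.2
[-1.22341184e+00  1.30928797e-01  1.48885000e+00 -3.13227050e-06
  1.52298169e+00 -8.53758816e-02]
```

Request:
jog_arm(
  rows=[
    [[0.61,-0.553,0],[0,0,0]],
    [[0.61,-0.553,0],[0,0,0]],
    [[0.61,-0.553,0],[0,0,0]],
    [[0.61,-0.553,0],[0,0,0]],
  ],
  hand=-1,
)

```text
t: 0.6
tool_pos: [0.3174, -0.3895, 0.2184]
orientation: [-3.066, -0.678, -0.001]
force: [-0.4, -0.1, 0.2]
opening: 0.0925
gripper_force: 0.0
```

Request:
jog_arm(
  rows=[
    [[0.61,-0.553,0],[0,0,0]],
    [[0.61,-0.553,0],[0,0,0]],
    [[0.61,-0.553,0],[0,0,0]],
    [[0.61,-0.553,0],[0,0,0]],
  ],
)

```text
t: 1.0
tool_pos: [0.3816, -0.2382, 0.2187]
orientation: [-3.067, -0.679, -0.001]
force: [0.1, -1.0, 0.7]
opening: 0.0929
gripper_force: 0.0
```

Request:
jog_arm(
  rows=[
    [[0.61,-0.553,0],[0,0,0]],
    [[0.61,-0.553,0],[0,0,0]],
    [[0.61,-0.553,0],[0,0,0]],
    [[0.61,-0.553,0],[0,0,0]],
  ],
)

```text
t: 1.4
tool_pos: [0.4459, -0.0864, 0.2187]
orientation: [-3.066, -0.679, -0.002]
force: [-0.1, -1.1, -0.3]
opening: 0.0929
gripper_force: 0.0
```

Request:
jog_arm(
  rows=[
    [[0.61,-0.553,0],[0,0,-0.477]],
    [[0.61,-0.553,0],[0,0,-0.477]],
    [[0.61,-0.553,0],[0,0,-0.477]],
    [[0.61,-0.553,0],[0,0,-0.477]],
    [[0.61,-0.553,0],[0,0,-0.477]],
  ],
)

```text
t: 1.9
tool_pos: [0.5097, 0.0639, 0.2183]
orientation: [-2.6, -1.763, 0.0]
force: [0.3, -0.3, -0.3]
opening: 0.0929
gripper_force: 0.0
```

Run:
```python
from h import *
goto([.573,.213,.2],yaxis=[.851,.525])
```

```text
shift [0.8095 0.018  0.0914] turn [-3.000e-04 -2.000e-04 -5.933e-01] pos [0.5097 0.0639 0.2183] t 1.9
```

Request:
jog_arm(
  rows=[
    [[0.81,0.018,0],[0,0,-0.47]],
    [[0.81,0.018,0],[0,0,-0.47]],
    [[0.81,0.018,0],[0,0,-0.47]],
    [[0.81,0.018,0],[0,0,-0.47]],
    [[0.81,0.018,0],[0,0,-0.47]],
  ],
)

```text
t: 2.4
tool_pos: [0.5743, 0.2123, 0.2177]
orientation: [-1.79, -2.581, 0.001]
force: [-1.3, 0.1, 0.2]
opening: 0.093
gripper_force: 0.0
```

Request:
jog_arm(
  rows=[
    [[0,0,0],[0,0,-0.12]],
    [[0,0,0],[0,0,-0.12]],
    [[0,0,0],[0,0,-0.12]],
  ],
)

```text
t: 2.7
tool_pos: [0.574, 0.21, 0.2183]
orientation: [-1.55, -2.732, 0.001]
force: [-0.3, -0.6, 0.6]
opening: 0.0927
gripper_force: 0.0
```

Run:
```python
from h import *
goto([.573,.213,.2],yaxis=[.851,.525])
c=cam("wrist");cv2.imwrite("pics/w1.png",c["frame"][...,::-1])
print(c["R"],c["t"],c["f"],proj(c,[[.5403,.2669,.042],[.5976,.1742,.042],[.573,.213,.042]]))
```

```text
shift [0.0158 0.0034 0.0913] turn [-0.0003  0.     -0.0091] pos [0.574  0.21   0.2183] t 2.7
[[ 0.85844473  0.51290397 -0.00147189]
 [ 0.49378302 -0.82565901  0.27288373]
 [ 0.13874787 -0.2349824  -0.96204589]] [-0.60209226 -0.14290324  0.3613392 ] 307.8466116902718 [[318.96899884 112.95921574]
 [320.4716061  208.32026138]
 [319.40837408 170.10259349]]
```

View pics/w1.png

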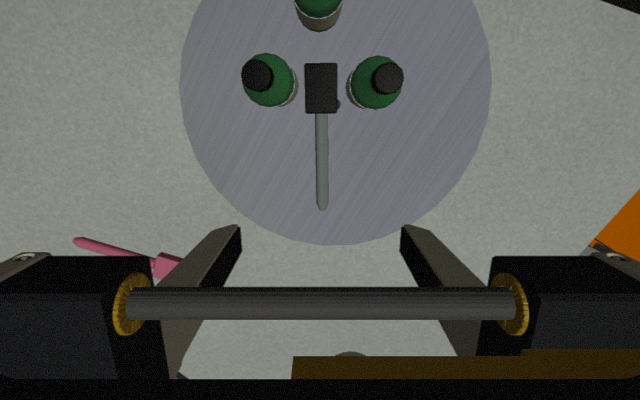

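Shoulder at (321,113) and tip at (322,209), within 2 px of the projected positions, and the rod is clear between the fingers.

Run:
```python
from h import *
c=cam("wrist")
s,t=plane(c,[[320.8,113.5],[322,210]],.042); d=t-s; L=np.linalg.norm(d); d/=L; print(s,t,L,d)
goto([*(s+d*.062)[:2],.0375],yaxis=[-d[1],d[0]])
```

```text
[0.54239125 0.26747436 0.042     ] [0.60016392 0.17324573 0.042     ] 0.11052925875306467 [ 5.22691190e-01 -8.52522094e-01 -5.02230376e-16]
shift [0.0182 0.0157 0.9047] turn [-0.0002  0.     -0.0088] pos [0.574  0.2099 0.2184] t 2.8
```

Request:
jog_arm(
  rows=[
    [[0.018,0.016,0.2],[0,0,-0.009]],
    [[0.018,0.016,0.4],[0,0,-0.009]],
    [[0.018,0.016,0.6],[0,0,-0.009]],
    [[0.018,0.016,0.6],[0,0,-0.009]],
  ],
)

```text
t: 3.2
tool_pos: [0.57, 0.2133, 0.0916]
orientation: [-1.53, -2.735, 0.013]
force: [-1.8, 0.3, -0.4]
opening: 0.0935
gripper_force: 0.0
```

Run:
```python
from h import *
goto([.5748,.2146,.0375],yaxis=[.8525,.5227])
c=cam("wrist");cv2.imwrite("pics/w2.png",c["frame"][...,::-1]); print(proj(c,[[.5424,.2675,.042],[.6002,.1732,.042]]))
```

```text
shift [-0.0079  0.0268  0.2704] turn [-0.0071 -0.0019  0.0005] pos [0.57   0.2133 0.0916] t 3.2
[[325.37021389 126.52472605]
 [324.59906919 269.48738725]]
```

View pics/w2.png

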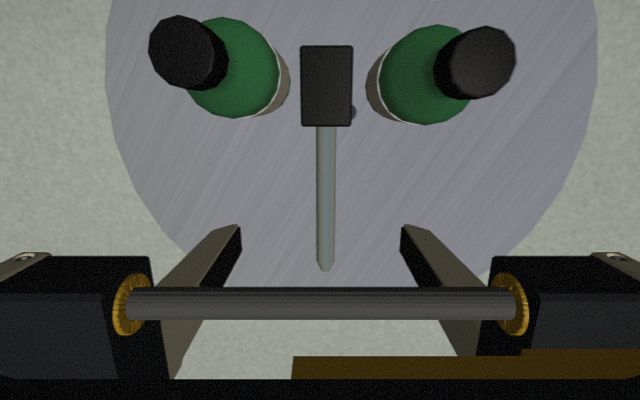

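The rod runs from (326,126) to (325,270), matching the projection and centred between the fingers.

Request:
jog_arm(
  rows=[
    [[0,0,0],[0,0,0]],
    [[0,0,0],[0,0,0]],
    [[0,0,0],[0,0,0]],
  ],
)

```text
t: 3.55
tool_pos: [0.5766, 0.2154, 0.1016]
orientation: [1.531, 2.74, 0.005]
force: [-0.1, -0.1, 0.7]
opening: 0.0928
gripper_force: 0.0
```

Run:
```python
from h import *
goto([.5750,.2147,.0375],yaxis=[.8525,.5227])
```

```text
shift [ 0.0016 -0.0097  0.3203] turn [0.0027 0.0007 0.0012] pos [0.5766 0.2154 0.1016] t 3.55
```

Request:
jog_arm(
  rows=[
    [[0,0,0.08],[0,0,0]],
    [[0,0,0.16],[0,0,0]],
    [[0,0,0.23],[0,0,0]],
    [[0,0,0.27],[0,0,0]],
    [[0,0,0.28],[0,0,0]],
  ],
  hand=-0.2,
)

```text
t: 4.05
tool_pos: [0.5732, 0.2144, 0.0401]
orientation: [-1.53, -2.741, 0.004]
force: [0.0, 0.3, -0.1]
opening: 0.0587
gripper_force: 0.0
```

Request:
jog_arm(
  rows=[
    [[0,0,0],[0,0,0]],
    [[0,0,0],[0,0,0]],
    [[0,0,0],[0,0,0]],
  ],
)

```text
t: 4.35
tool_pos: [0.5754, 0.2151, 0.0435]
orientation: [1.531, 2.742, 0.002]
force: [-0.8, 0.6, 0.5]
opening: 0.0557
gripper_force: 0.0
```

Run:
```python
from h import *
goto([.5750,.2147,.0375],yaxis=[.8525,.5227])
```

```text
shift [-0.0005 -0.0029  0.0301] turn [0.0009 0.0003 0.0014] pos [0.5754 0.2151 0.0435] t 4.35
```

Request:
jog_arm(
  rows=[
    [[0,0,0.012],[0,0,0]],
    [[0,0,0.024],[0,0,0]],
    [[0,0,0.024],[0,0,0]],
    [[0,0,0.024],[0,0,0]],
  ],
)

```text
t: 4.75
tool_pos: [0.5746, 0.2148, 0.0377]
orientation: [-1.532, -2.743, 0.0]
force: [0.4, -0.2, 0.1]
opening: 0.0559
gripper_force: 0.0
```

Request:
jog_arm(
  rows=[
    [[0,0,0],[0,0,0]],
    [[0,0,0],[0,0,0]],
    [[0,0,0],[0,0,0]],
    [[0,0,0],[0,0,0]],
    [[0,0,0],[0,0,0]],
  ],
  hand=1,
  squeeze=10,
)

```text
t: 5.25
tool_pos: [0.5748, 0.2149, 0.0379]
orientation: [1.532, 2.743, 0.0]
force: [0.5, -0.2, -0.1]
opening: 0.0208
gripper_force: 0.0
```

Request:
jog_arm(
  rows=[
    [[0,0,0],[0,0,0]],
    [[0,0,0],[0,0,0]],
    [[0,0,0],[0,0,0]],
    [[0,0,0],[0,0,0]],
    [[0,0,0],[0,0,0]],
  ],
  squeeze=50,
)

```text
t: 5.75
tool_pos: [0.5747, 0.2148, 0.0378]
orientation: [-1.532, -2.743, 0.0]
force: [-0.2, -0.2, 1.5]
opening: 0.0127
gripper_force: 50.0
```

Request:
jog_arm(
  rows=[
    [[0,0,-0.03],[0,0,0]],
    [[0,0,-0.07],[0,0,0]],
    [[0,0,-0.12],[0,0,0]],
    [[0,0,-0.15],[0,0,0]],
    [[0,0,-0.15],[0,0,0]],
  ],
)

```text
t: 6.25
tool_pos: [0.576, 0.2153, 0.0699]
orientation: [1.531, 2.741, 0.003]
force: [-0.7, 0.9, -1.5]
opening: 0.0126
gripper_force: 50.0
```

Run:
```python
from h import *
print(robot.read_state()["force"])
c=cam("wrist");d=cam("scene")["frame"][80:210,300:440]
w=np.zeros((400,800,3),np.uint8); w[:,:400]=c["frame"][:,120:520]; w[:371,400:]=cv2.resize(d,(400,371),interpolation=cv2.INTER_CUBIC)
cv2.imwrite("pics/w3.png",w[...,::-1])
```

```text
[-0.66435578  0.93964649 -1.46305193]
```

View pics/w3.png

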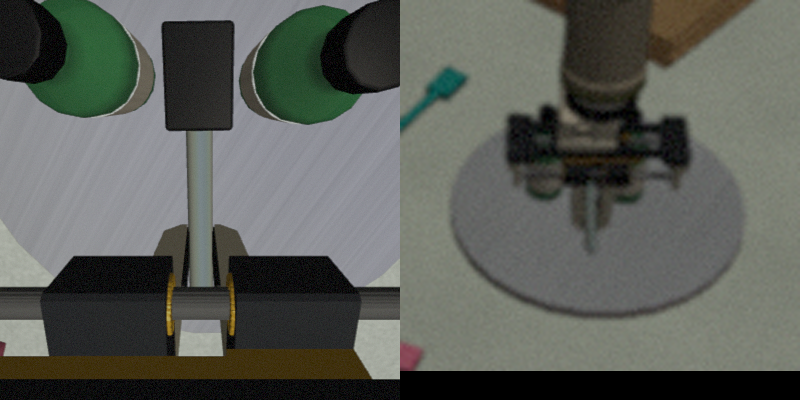

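The spindle hangs level in the pads, with its handle at (198,75) between the two standing bottles and clear of both. I'll lift it straight up.

Request:
jog_arm(
  rows=[
    [[0,0,-0.08],[0,0,0]],
    [[0,0,-0.2],[0,0,0]],
    [[0,0,-0.32],[0,0,0]],
    [[0,0,-0.44],[0,0,0]],
    [[0,0,-0.54],[0,0,0]],
  ],
)

```text
t: 6.85
tool_pos: [0.575, 0.215, 0.1783]
orientation: [1.531, 2.742, 0.001]
force: [-0.3, -0.3, -1.0]
opening: 0.013
gripper_force: 50.0
```

Request:
jog_arm(
  rows=[
    [[0,0,-0.1],[0,0,0]],
    [[0,0,-0.2],[0,0,0]],
    [[0,0,-0.26],[0,0,0]],
    [[0,0,-0.26],[0,0,0]],
  ],
)

```text
t: 7.25
tool_pos: [0.5759, 0.2152, 0.2308]
orientation: [1.53, 2.74, 0.005]
force: [0.4, 0.5, -0.7]
opening: 0.0127
gripper_force: 50.0
```

Run:
```python
from h import *
u=np.array([-.236,-.972])
goto([.571,-.125,.2],yaxis=[-u[1],u[0]])
c=cam("top");f=c["frame"].astype(int)
m=(f[...,0]-f[...,1]>40)&(f[...,2]-f[...,1]>5); ys,xs=np.nonzero(m); P=plane(c,np.c_[xs,ys],.01); print("pink",len(P),P.min(0),P.max(0))
```

```text
shift [-1.4351 -0.9138  0.1517] turn [ 2.700e-03 -3.000e-04  5.031e-01] pos [0.5759 0.2152 0.2308] t 7.25
pink 110 [ 0.34564143 -0.29162226  0.01      ] [ 0.47023342 -0.01389794  0.01      ]
```

Request:
jog_arm(
  rows=[
    [[-0.17,-0.11,0],[0,0,0]],
    [[-0.36,-0.23,0],[0,0,0]],
    [[-0.54,-0.345,0],[0,0,0]],
    [[-0.718,-0.457,0],[0,0,0]],
  ],
)

```text
t: 7.7
tool_pos: [0.5711, 0.0432, 0.226]
orientation: [-1.53, -2.741, 0.002]
force: [0.1, -0.2, -1.0]
opening: 0.0125
gripper_force: 50.0
```

Request:
jog_arm(
  rows=[
    [[-0.19,-0.12,0],[0,0,0.09]],
    [[-0.38,-0.24,0],[0,0,0.18]],
    [[-0.56,-0.355,0],[0,0,0.27]],
    [[-0.66,-0.42,0],[0,0,0.36]],
    [[-0.718,-0.457,0],[0,0,0.45]],
  ],
)

```text
t: 8.2
tool_pos: [0.5686, -0.1278, 0.2259]
orientation: [-2.393, -2.032, 0.003]
force: [-0.6, 0.7, -2.1]
opening: 0.0126
gripper_force: 50.0
```

Request:
jog_arm(
  rows=[
    [[0,0,0],[0,0,0.053]],
    [[0,0,0],[0,0,0.053]],
    [[0,0,0],[0,0,0.053]],
    [[0,0,0],[0,0,0.053]],
  ],
)

```text
t: 8.6
tool_pos: [0.5695, -0.125, 0.2272]
orientation: [-2.466, -1.945, 0.001]
force: [0.5, -0.5, -2.3]
opening: 0.0129
gripper_force: 50.0
```

Run:
```python
from h import *
u=np.array([-.236,-.972])
goto([.571,-.125,.003],yaxis=[-u[1],u[0]])
c=cam("top");d=cam("wrist")
a=cv2.resize(c["frame"][155:225,315:425],None,fx=5.5,fy=5.5,interpolation=cv2.INTER_CUBIC)
w=np.zeros((600,800,3),np.uint8); w[:a.shape[0],:a.shape[1]]=a; w[390:590,:320]=cv2.resize(d["frame"],(320,200))
cv2.imwrite("pics/t2.png",cv2.convertScaleAbs(w[...,::-1],alpha=1.3))
```

```text
shift [0.0014 0.0083 1.121 ] turn [-0.0006 -0.0001  0.0019] pos [ 0.5695 -0.125   0.2272] t 8.6
```

View pics/t2.png

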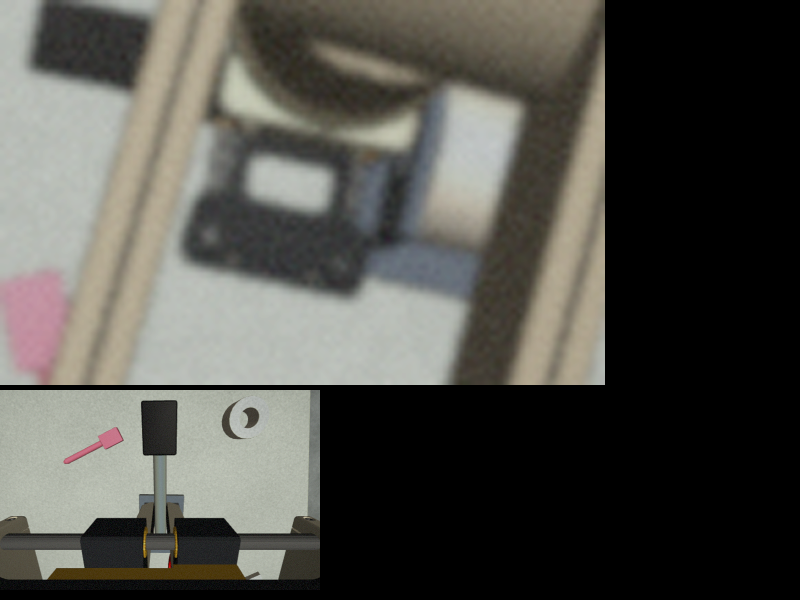

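The spindle is held level and lined up in front of the stand. The pink decoy at bottom left, and the bench below the spindle, are clear of it. Next is lowering.

Request:
jog_arm(
  rows=[
    [[0.001,0.008,0.15],[0,0,0.002]],
    [[0.001,0.008,0.35],[0,0,0.002]],
    [[0.001,0.008,0.55],[0,0,0.002]],
    [[0.001,0.008,0.75],[0,0,0.002]],
    [[0.001,0.008,0.9],[0,0,0.002]],
  ],
)

```text
t: 9.2
tool_pos: [0.5701, -0.1249, 0.0451]
orientation: [-2.469, -1.939, 0.002]
force: [0.0, 0.2, -1.5]
opening: 0.0128
gripper_force: 50.0
```

Request:
jog_arm(
  rows=[
    [[0,0,0.06],[0,0,0]],
    [[0,0,0.09],[0,0,0]],
    [[0,0,0.1],[0,0,0]],
    [[0,0,0.1],[0,0,0]],
    [[0,0,0.1],[0,0,0]],
  ],
)

```text
t: 9.7
tool_pos: [0.5728, -0.1261, 0.0298]
orientation: [2.47, 1.937, 0.003]
force: [0.5, -0.4, -2.5]
opening: 0.0124
gripper_force: 50.0
```

Run:
```python
from h import *
u=np.array([-.236,-.972])
goto([.571,-.125,.003],yaxis=[-u[1],u[0]])
```

```text
shift [ 0.0033 -0.0106  0.1339] turn [ 0.002   0.0001 -0.0018] pos [ 0.5728 -0.1261  0.0298] t 9.7
```

Request:
jog_arm(
  rows=[
    [[0,0,0.03],[0,0,0]],
    [[0,0,0.06],[0,0,0]],
    [[0,0,0.09],[0,0,0]],
    [[0,0,0.105],[0,0,0]],
    [[0,0,0.11],[0,0,0]],
  ],
)

```text
t: 10.2
tool_pos: [0.5707, -0.1255, 0.0049]
orientation: [-2.471, -1.937, 0.001]
force: [-0.6, 0.1, -1.2]
opening: 0.0123
gripper_force: 50.0
```

Request:
jog_arm(
  rows=[
    [[0,0,0],[0,0,0]],
    [[0,0,0],[0,0,0]],
    [[0,0,0],[0,0,0]],
    [[0,0,0],[0,0,0]],
  ],
)

```text
t: 10.6
tool_pos: [0.5716, -0.1257, 0.0061]
orientation: [2.472, 1.938, 0.0]
force: [0.3, 0.4, -1.2]
opening: 0.0127
gripper_force: 50.0
```

Now lower about 3 mm until it touches.

Request:
jog_arm(
  rows=[
    [[0,0,0.008],[0,0,0]],
    [[0,0,0.015],[0,0,0]],
    [[0,0,0.015],[0,0,0]],
    [[0,0,0.015],[0,0,0]],
  ],
)

```text
t: 11.0
tool_pos: [0.5715, -0.1257, 0.0029]
orientation: [2.472, 1.938, 0.0]
force: [-0.5, -0.8, -0.6]
opening: 0.0127
gripper_force: 50.0
```

Request:
jog_arm(
  rows=[
    [[0,0,0],[0,0,0]],
    [[0,0,0],[0,0,0]],
  ],
  squeeze=5,
)

```text
t: 11.2
tool_pos: [0.5715, -0.1257, 0.003]
orientation: [2.472, 1.938, 0.0]
force: [0.0, -0.0, 0.6]
opening: 0.0139
gripper_force: 5.0
```

Request:
jog_arm(
  rows=[
    [[0,0,0],[0,0,0]],
    [[0,0,0],[0,0,0]],
    [[0,0,0],[0,0,0]],
    [[0,0,0],[0,0,0]],
  ],
  hand=-0.2,
)

```text
t: 11.6
tool_pos: [0.5713, -0.1257, 0.0028]
orientation: [-2.472, -1.938, 0.0]
force: [0.6, -0.7, -0.2]
opening: 0.0409
gripper_force: 0.0
```

Run:
```python
from h import *
c=cam("wrist");cv2.imwrite("pics/w4.png",c["frame"][...,::-1])
s=robot.read_state();print(s["tool_pos"],s["force"],s["opening"])
```

```text
[ 0.57135939 -0.12567967  0.00281457] [-0.16582189 -0.03318759 -0.37831039] 0.044821188697777514
```

View pics/w4.png

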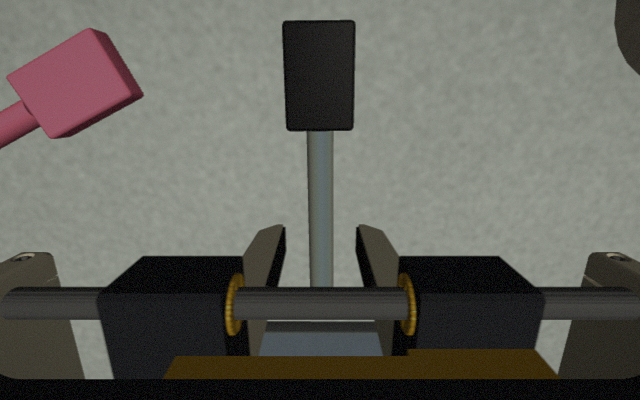

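The spindle lies flat, with its handle at (320,75) and the fingers open beside the rod. I'll raise the arm and move it aside so the top camera can see both the spindle and the stand.

Request:
jog_arm(
  rows=[
    [[0,0,-0.2],[0,0,0]],
    [[0,0,-0.45],[0,0,0]],
    [[0,0,-0.7],[0,0,0]],
    [[0,0,-0.9],[0,0,0]],
    [[0,0,-1],[0,0,0]],
  ],
)

```text
t: 12.15
tool_pos: [0.5733, -0.1263, 0.2083]
orientation: [2.468, 1.935, 0.006]
force: [1.7, -0.3, 0.3]
opening: 0.0557
gripper_force: 0.0
```

Request:
jog_arm(
  rows=[
    [[0.25,0,0],[0,0,0]],
    [[0.5,0,0],[0,0,0]],
    [[0.75,0,0],[0,0,0]],
    [[1,0,0],[0,0,0]],
  ],
)

```text
t: 12.55
tool_pos: [0.6193, 0.0702, 0.2031]
orientation: [2.473, 1.937, 0.001]
force: [-0.2, 0.6, -0.9]
opening: 0.0555
gripper_force: 0.0
```

Request:
jog_arm(
  rows=[
    [[0.25,0,0],[0,0,0]],
    [[0.5,0,0],[0,0,0]],
    [[0.75,0,0],[0,0,0]],
    [[0.8,0,0],[0,0,0]],
    [[0.8,0,0],[0,0,0]],
  ],
)

```text
t: 13.05
tool_pos: [0.657, 0.226, 0.2021]
orientation: [-2.469, -1.942, 0.001]
force: [0.1, -0.4, 0.3]
opening: 0.0557
gripper_force: 0.0
```

Run:
```python
from h import *
fs=[]
for i in range(4): c=cam("top"); fs.append(c["frame"].astype(float))
f=np.mean(fs,0).astype(np.uint8); np.save("top.npy",f)
a=cv2.resize(f[150:225,300:425],None,fx=6.4,fy=6.4,interpolation=cv2.INTER_CUBIC)
cv2.imwrite("pics/t3.png",cv2.convertScaleAbs(a[...,::-1],alpha=1.4))
s=robot.read_state();print(s["tool_pos"])
```

```text
[0.65739616 0.22205028 0.20295149]
```

View pics/t3.png

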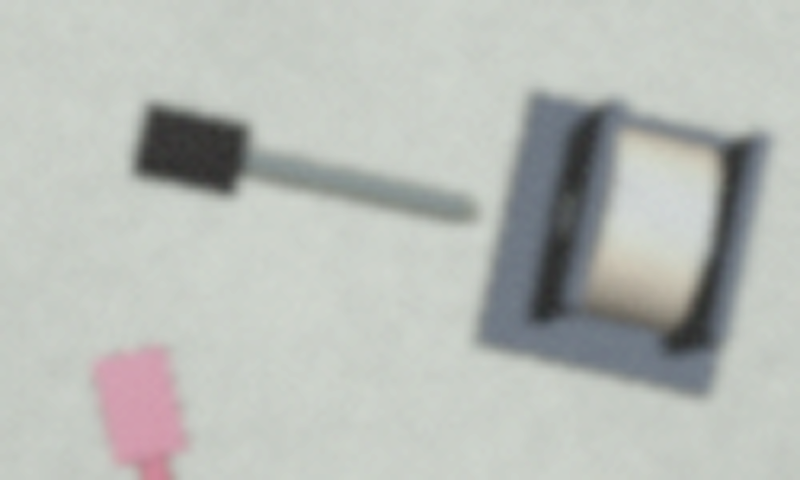

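The spindle lies in line with the stand: handle at (193,148), tip at (475,209) in the crop. The base's left edge runs from (535,93) to (480,343) and its bottom edge from there to (712,395).

Run:
```python
from h import *
c=cam("top"); f=np.load("top.npy").astype(float)
P=lambda x,y:(300+x/6.4-.42,150+y/6.4-.42)
def sub(p,q,z,ch=lambda g:g[...,0],n=25,w=5,lo=.1,hi=.9):
    # subpixel edge points (steepest change) across the line p-q, fitted line on plane z
    p,q=np.array(p),np.array(q); t=(q-p)/np.linalg.norm(q-p); nrm=np.array([-t[1],t[0]]); pts=[]
    g=cv2.GaussianBlur(ch(f),(0,0),.8).astype(np.float32)
    for s in np.linspace(lo,hi,n):
        b=p+(q-p)*s; o=np.arange(-w,w+.01,.1); X=b+o[:,None]*nrm
        v=cv2.remap(g,X[:,:1].astype(np.float32),X[:,1:].astype(np.float32),cv2.INTER_CUBIC)[:,0]
        k=np.argmax(abs(np.gradient(v))[2:-2])+2; pts.append(X[k])
    W=plane(c,pts,z)[:,:2]; l=cv2.fitLine(W.astype(np.float32),cv2.DIST_HUBER,0,.001,.001).ravel()
    n=np.array([-l[1],l[0]]); print("rms mm",1e3*np.sqrt(np.mean(((W-l[2:])@n)**2)).round(2),"dir",l[:2].round(4)); return l
L=sub(P(533,96),P(481,340),.012,w=3); Bm=sub(P(483,345),P(710,394),.012,w=3)
u=-np.array([abs(L[1]),L[0]*-np.sign(L[1])]) ; e=Bm[:2]*np.sign(-Bm[1]); pl=L[:2]*np.sign(L[0]); uL=np.array([pl[1],-pl[0]])
print("u from left",uL,"u from bottom",e)
u=uL+e;u/=np.linalg.norm(u); v=np.array([-u[1],u[0]])  # stand y
# corner, then centre
A=np.array([L[:2],-Bm[:2]]).T; s=np.linalg.solve(A,Bm[2:]-L[2:]); cor=L[2:]+s[0]*L[:2]
for sg in (1,-1):
    print("centre cand",cor+.055*u+sg*.06*v)
m=(f.max(2)<70).astype(np.uint8)[168:186,315:345] if False else (f.max(2)<75).astype(np.uint8)
k=np.zeros_like(m);k[160:185,315:342]=m[160:185,315:342]
cs,_=cv2.findContours(k,cv2.RETR_EXTERNAL,cv2.CHAIN_APPROX_NONE);q=max(cs,key=cv2.contourArea)[:,0];W=plane(c,q,.014)[:,:2].astype(np.float32)
(hx,hy),wh,an=cv2.minAreaRect(W*1000);print("handle",hx,hy,wh,an)
tip=plane(c,P(476,209),.007)[0,:2]; hc=np.array([hx,hy])/1e3; r=tip-hc;print("tip",tip,"len",np.linalg.norm(r),"dir",r/np.linalg.norm(r))
pt=plane(c,[P(616,104),P(577,318)],.12)[:,:2]; print("near plate top",pt,np.linalg.norm(pt[0]-pt[1]),pt.mean(0)+.031*u)
print("pred: rod at TCP release (.5714,-.1257)")
for C in (cor+.055*u+.06*v,cor+.055*u-.06*v): print("lateral of release pt / tip / handle in stand frame mm",[np.round([1e3*(x-C)@u,1e3*(x-C)@v],1) for x in (np.array([.5714,-.1257]),tip,hc)])
```

```text
rms mm 0.0 dir [ 0.9672 -0.254 ]
rms mm 0.0 dir [0.2503 0.9682]
u from left [-0.2539581  -0.96721524] u from bottom [-0.2502507 -0.9681811]
centre cand [ 0.54407585 -0.23534137]
centre cand [ 0.42795187 -0.2050888 ]
handle 589.6470336914062 -41.30747985839844 (45.3829345703125, 30.034849166870117) 76.54501342773438
tip [ 0.56139717 -0.17091843] len 0.13265388331066644 dir [-0.21295921 -0.97706109]
near plate top [[ 0.59320151 -0.21595076]
 [ 0.50396289 -0.19730672]] 0.09116540799056322 [ 0.54076695 -0.23662743]
pred: rod at TCP release (.5714,-.1257)
lateral of release pt / tip / handle in stand frame mm [array([-113. ,   -1.2]), array([-66.7,   0.5]), array([-199.3,   -4.8])]
lateral of release pt / tip / handle in stand frame mm [array([-113. ,  118.8]), array([-66.7, 120.5]), array([-199.3,  115.2])]
```

Run:
```python
from h import *
c=cam("top"); f=np.load("top.npy")
P=lambda x,y:(300+x/6.4-.42,150+y/6.4-.42)
# blue-grey mask of the stand, subpixel via upscaling; edges of base top face
g=cv2.resize(cv2.GaussianBlur(f,(0,0),.7)[150:225,360:425,0].astype(np.float32),None,fx=8,fy=8,interpolation=cv2.INTER_CUBIC)
m=(g<112).astype(np.uint8)
un=lambda q:np.c_[360+(q[:,0]+.5)/8-.5,150+(q[:,1]+.5)/8-.5]
L=[];B=[]
for y in range(g.shape[0]):
    xs=np.nonzero(m[y])[0]
    if len(xs): L.append((xs[0],y))
for x in range(g.shape[1]):
    ys=np.nonzero(m[:,x])[0]
    if len(ys): B.append((x,ys[-1]))
L=un(np.array(L));B=un(np.array(B))
L=L[(L[:,1]>168)&(L[:,1]<200)];B=B[(B[:,0]>380)&(B[:,0]<408)]
def fit(p):
    W=plane(c,p,.012)[:,:2]; l=cv2.fitLine((W*1e3).astype(np.float32),cv2.DIST_HUBER,0,.01,.01).ravel(); r=(W*1e3-l[2:])@[-l[1],l[0]]
    print(len(W),"rms mm",r.std().round(2),l); return l
l=fit(L);b=fit(B)
pl=l[:2]*np.sign(l[0]);uL=np.array([pl[1],-pl[0]]);e=b[:2]*np.sign(-b[1])
u=uL+e;u/=np.linalg.norm(u);v=np.array([-u[1],u[0]])
s=np.linalg.solve(np.array([l[:2],-b[:2]]).T,b[2:]-l[2:]);cor=l[2:]+s[0]*l[:2];C=cor+55*u+60*v
print("uL",uL,"e",e,"u",u,"C",C)
# rod centreline: dark vs bench, columns along rod
g2=cv2.resize(cv2.GaussianBlur(f,(0,0),.7)[165:195,335:380].astype(np.float32).mean(2),None,fx=8,fy=8,interpolation=cv2.INTER_CUBIC)
k=np.percentile(g2,80)-g2; k[k<12]=0; xs=np.arange(g2.shape[1]); ok=[x for x in range(56,260) if k[:,x].sum()>0]
cy=np.array([(k[:,x]*np.arange(len(k))).sum()/k[:,x].sum() for x in ok])
p=np.c_[335+(np.array(ok)+.5)/8-.5,165+(cy+.5)/8-.5]; W=plane(c,p,.007)[:,:2]*1e3; r=cv2.fitLine(W.astype(np.float32),cv2.DIST_HUBER,0,.01,.01).ravel(); r*= [1,1,1,1]
d=r[:2]*np.sign(-r[1]); print("rod dir",d,"stand coords of rod pts",[(np.array([(q-C)@u,(q-C)@v])).round(1) for q in (W[0],W[-1])], "release pt",[(np.array([571.4,-125.7])-C)@u,(np.array([571.4,-125.7])-C)@v], "rod lateral to release pt",(r[2:]-[571.4,-125.7])@[-d[1],d[0]])
```

```text
256 rms mm 19.63 [ 9.7015560e-01 -2.4248323e-01  5.4190015e+02 -1.7807468e+02]
224 rms mm 0.23 [ 2.4614298e-01  9.6923351e-01  4.8649103e+02 -2.1867192e+02]
uL [-0.24248323 -0.9701556 ] e [-0.24614298 -0.9692335 ] u [-0.24431354 -0.9696963 ] C [ 544.23724 -235.46738]
rod dir [-0.23305939 -0.9724625 ] stand coords of rod pts [array([-163.6,   -2.5]), array([-87.4,  -1.5])] release pt [np.float64(-113.07724633388497), np.float64(-0.4780322933231446)] rod lateral to release pt -1.258283955540243
```

The stand's axis is u = (-0.244,-0.970). The rod is within about 2 mm and 0.7° of it. Now back above the handle.

Run:
```python
from h import *
goto([.591,-.044,.003],yaxis=[.972,-.236])
```

```text
shift [-1.3714 -0.0028  1.0011] turn [ 0.0002  0.0001 -0.0032] pos [0.6575 0.2221 0.2032] t 13.35
```

Request:
jog_arm(
  rows=[
    [[-0.2,0,0],[0,0,0]],
    [[-0.45,0,0],[0,0,0]],
    [[-0.7,0,0],[0,0,0]],
    [[-0.95,-0.002,0],[0,0,-0.003]],
    [[-1,-0.002,0],[0,0,-0.003]],
  ],
  hand=-0.45,
)

```text
t: 13.85
tool_pos: [0.608, 0.024, 0.2033]
orientation: [2.472, 1.936, -0.001]
force: [0.5, 0.7, 0.3]
opening: 0.0675
gripper_force: 0.0
```

Request:
jog_arm(
  rows=[
    [[-0.2,0,0],[0,0,0]],
    [[-0.34,0,0],[0,0,0]],
    [[-0.371,0,0.2],[0,0,0]],
    [[-0.371,0,0.4],[0,0,0]],
    [[-0.371,0,0.6],[0,0,0]],
  ],
)

```text
t: 14.35
tool_pos: [0.5921, -0.0434, 0.0824]
orientation: [2.469, 1.94, 0.002]
force: [0.2, 0.3, -1.0]
opening: 0.0676
gripper_force: 0.0
```

Request:
jog_arm(
  rows=[
    [[0,0,0.06],[0,0,0]],
    [[0,0,0.12],[0,0,0]],
    [[0,0,0.15],[0,0,0]],
    [[0,0,0.15],[0,0,0]],
    [[0,0,0.15],[0,0,0]],
  ],
)

```text
t: 14.85
tool_pos: [0.5931, -0.0425, 0.0546]
orientation: [2.466, 1.943, 0.003]
force: [0.7, -0.2, 0.8]
opening: 0.0674
gripper_force: 0.0
```

Run:
```python
from h import *
goto([.591,-.044,.003],yaxis=[.972,-.236])
```

```text
shift [-0.01   -0.0092  0.2582] turn [ 0.0017 -0.0001  0.0013] pos [ 0.5931 -0.0425  0.0546] t 14.85
```

Request:
jog_arm(
  rows=[
    [[-0.008,-0.005,0.07],[0,0,0.001]],
    [[-0.008,-0.005,0.14],[0,0,0.001]],
    [[-0.008,-0.005,0.2],[0,0,0.001]],
    [[-0.008,-0.005,0.22],[0,0,0.001]],
    [[-0.008,-0.005,0.22],[0,0,0.001]],
  ],
)

```text
t: 15.35
tool_pos: [0.5892, -0.0435, 0.0072]
orientation: [-2.468, -1.941, 0.003]
force: [0.1, -0.0, -1.0]
opening: 0.0674
gripper_force: 0.0
```

Request:
jog_arm(
  rows=[
    [[0,0,0.0],[0,0,0]],
    [[0,0,0],[0,0,0]],
    [[0,0,0.0],[0,0,0]],
    [[0,0,0.0],[0,0,0]],
  ],
)

```text
t: 15.75
tool_pos: [0.5909, -0.0438, 0.0094]
orientation: [2.469, 1.942, 0.001]
force: [0.3, 0.6, 0.8]
opening: 0.067
gripper_force: 0.0
```

Run:
```python
from h import *
goto([.591,-.044,.003],yaxis=[.972,-.236])
c=cam("wrist");cv2.imwrite("pics/w5.png",c["frame"][...,::-1])
```

```text
shift [-0.001   0.0008  0.0319] turn [ 0.0006 -0.      0.0002] pos [ 0.5909 -0.0438  0.0094] t 15.75
```

View pics/w5.png

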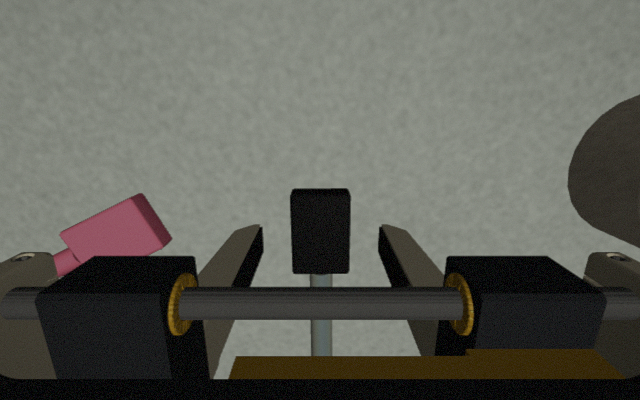

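The handle at (320,230) is centred between the fingers. I'll lower the last few millimetres and grip.

Request:
jog_arm(
  rows=[
    [[0,0,0.016],[0,0,0]],
    [[0,0,0.032],[0,0,0]],
    [[0,0,0.032],[0,0,0]],
    [[0,0,0.032],[0,0,0]],
  ],
)

```text
t: 16.2
tool_pos: [0.5902, -0.0436, 0.0021]
orientation: [-2.469, -1.942, 0.001]
force: [-0.6, -0.2, -0.6]
opening: 0.0672
gripper_force: 0.0
```

Request:
jog_arm(
  rows=[
    [[0,0,0],[0,0,0]],
    [[0,0,0],[0,0,0]],
    [[0,0,0],[0,0,0]],
    [[0,0,0],[0,0,0]],
    [[0,0,0],[0,0,0]],
  ],
  hand=1,
  squeeze=10,
)

```text
t: 16.7
tool_pos: [0.5905, -0.0437, 0.0025]
orientation: [2.469, 1.942, 0.0]
force: [0.1, -0.0, -0.8]
opening: 0.0338
gripper_force: 10.0
```

Request:
jog_arm(
  rows=[
    [[0,0,0],[0,0,0]],
    [[0,0,0],[0,0,0]],
    [[0,0,0],[0,0,0]],
  ],
  squeeze=58,
)

```text
t: 17.0
tool_pos: [0.5905, -0.0437, 0.0025]
orientation: [2.469, 1.942, 0.0]
force: [0.8, 0.2, -0.8]
opening: 0.0335
gripper_force: 58.0
```

Request:
jog_arm(
  rows=[
    [[0,0,-0.05],[0,0,0]],
    [[0,0,-0.12],[0,0,0]],
    [[0,0,-0.2],[0,0,0]],
    [[0,0,-0.28],[0,0,0]],
    [[0,0,-0.33],[0,0,0]],
  ],
)

```text
t: 17.5
tool_pos: [0.5918, -0.0439, 0.0715]
orientation: [2.467, 1.941, 0.004]
force: [0.5, 1.0, -1.1]
opening: 0.0336
gripper_force: 58.0
```

Request:
jog_arm(
  rows=[
    [[0,0,0],[0,0,0]],
    [[0,0,0],[0,0,0]],
    [[0,0,0],[0,0,0]],
    [[0,0,0],[0,0,0]],
  ],
)

```text
t: 17.9
tool_pos: [0.5897, -0.0435, 0.0673]
orientation: [-2.468, -1.941, 0.002]
force: [-0.7, -0.1, -1.7]
opening: 0.0335
gripper_force: 58.0
```

Run:
```python
from h import *
s=robot.read_state(); u=np.array([-.2443,-.9697]); v=np.array([.9697,-.2443]); C=np.array([.5455,-.2358])
print("stand-frame TCP mm",1e3*(s["tool_pos"][:2]-C)@u,1e3*(s["tool_pos"][:2]-C)@v,s["tool_pos"],s["wrist_torque"])
p=s["tool_pos"][:2]; X=C+u*((p-C)@u); goto([*X,.066],yaxis=v)
a=cam("scene");b=cam("wrist")
tipx=C+u*((p-C)@u+.132)
print(proj(a,[[*tipx,.071],[*X,.071]]))
w=np.zeros((600,800,3),np.uint8); w[:,:]=cv2.resize(a["frame"][195:300,205:345],(800,600),interpolation=cv2.INTER_CUBIC)
w[:150,:240]=cv2.resize(b["frame"],(240,150))
cv2.imwrite("pics/s3.png",cv2.convertScaleAbs(w[...,::-1],alpha=1.4))
```

```text
stand-frame TCP mm -197.22129091256707 -4.1154931425963595 [ 0.58969034 -0.04354921  0.06733928] [ 0.0092342  -0.05007563 -0.018999  ]
shift [-0.0002  0.0206  0.0067] turn [-0.0012  0.0001  0.0056] pos [ 0.5897 -0.0435  0.0673] t 17.9
[[289.80603576 239.84429195]
 [325.71586147 214.13826482]]
```

View pics/s3.png

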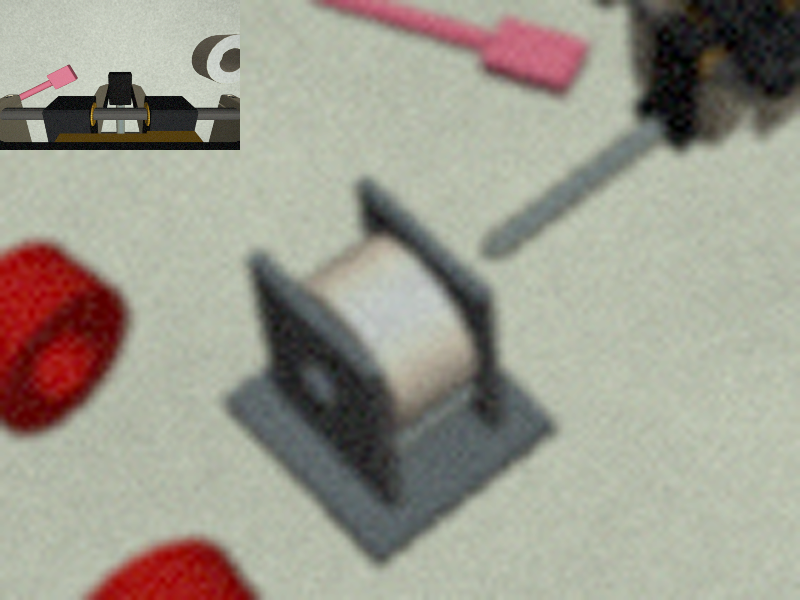

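The rod is held level, with its tip at crop (492,250), i.e. pixel (291.1,238.8). The far eye at crop (318,382), i.e. pixel (260.7,261.9), is visible and gives a check.

Run:
```python
from h import *
s=robot.read_state(); print(s["tool_pos"])
u=np.array([-.2443,-.9697]); v=np.array([.9697,-.2443]); C=np.array([.5455,-.2358]); a=cam("scene")
p=np.array([.5905,-.0437]); d=np.array([-.234,-.972]); sc=lambda q:(q-[205,195])/.175
for n,x,z in (("eye_far",C+.035*u,.07),("tip",p+.132*d,.0685+.0045),("rod at shoulder",p+.025*d,.073),("base corner right",C-.055*u-.06*v,.012),("base c",C-.055*u+.06*v,.012),("bc",C+.055*u+.06*v,.012),("bc",C+.055*u-.06*v,.012)):
    print(n,sc(proj(a,[[*x,z]])[0]).round(0))
```

```text
[ 0.58988984 -0.04360457  0.06758447]
eye_far [316. 378.]
tip [482. 251.]
rod at shoulder [648. 130.]
base corner right [398. 266.]
base c [556. 417.]
bc [375. 555.]
bc [219. 393.]
```

Request:
jog_arm(
  rows=[
    [[0,0.01,0.008],[0,0,0.003]],
    [[0,0.02,0.015],[0,0,0.006]],
    [[-0.03,0.02,0.015],[0,0,0.006]],
    [[-0.06,0.02,0.015],[0,0,0.006]],
    [[-0.08,0.02,0.015],[0,0,0.006]],
  ],
)

```text
t: 18.55
tool_pos: [0.5904, -0.061, 0.0654]
orientation: [2.479, 1.93, -0.0]
force: [0.2, 0.5, -1.4]
opening: 0.0332
gripper_force: 58.0
```

Request:
jog_arm(
  rows=[
    [[0,0,0],[0,0,0]],
    [[0,0,0],[0,0,0]],
    [[0,0,0],[0,0,0]],
    [[0,0,0],[0,0,0]],
    [[0,0,0],[0,0,0]],
  ],
)

```text
t: 19.05
tool_pos: [0.5906, -0.06, 0.0655]
orientation: [2.478, 1.931, 0.0]
force: [0.6, -0.6, -1.6]
opening: 0.0332
gripper_force: 58.0
```

Run:
```python
from h import *
s=robot.read_state(); u=np.array([-.2443,-.9697]); v=np.array([.9697,-.2443]); C=np.array([.5455,-.2358])
print("stand-frame TCP mm",1e3*(s["tool_pos"][:2]-C)@u,1e3*(s["tool_pos"][:2]-C)@v,s["tool_pos"])
goto([*(C-.035*u-.022*u),.0655],yaxis=v)
# top view of rod tip vs near plate
a=np.mean([cam("scene")["frame"].astype(float) for i in range(4)],0).astype(np.uint8); b=np.mean([cam("top")["frame"].astype(float) for i in range(4)],0).astype(np.uint8)
w=np.zeros((600,800,3),np.uint8); w[:,:420]=cv2.resize(a[205:295,240:303],(420,600),interpolation=cv2.INTER_CUBIC)
w[:400,420:]=cv2.resize(b[157:217,358:415],(380,400),interpolation=cv2.INTER_CUBIC)
cv2.imwrite("pics/s4.png",cv2.convertScaleAbs(w[...,::-1],alpha=1.4))
```

```text
stand-frame TCP mm -181.47752605495302 0.8017997939844533 [ 0.59061244 -0.06001722  0.06546079]
shift [-6.224e-01 -3.800e-03 -2.000e-04] turn [ 0.     -0.     -0.0002] pos [ 0.5906 -0.06    0.0655] t 19.05
```

View pics/s4.png

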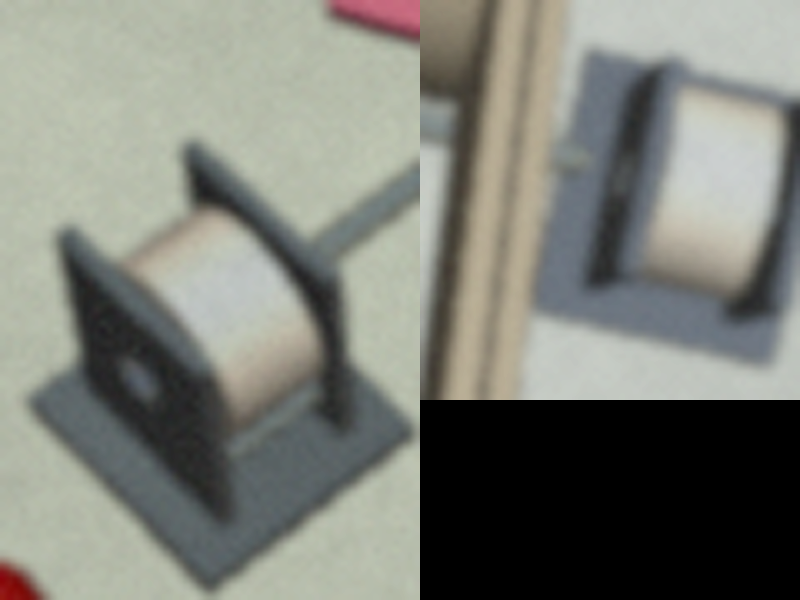

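The rod is close to the near plate, with the tip at about (585,158) and the eye's grey spot at about (627,185) in the top crop. I've now passed the picture limit, so from here I'll use numbers only, and I'll check this offset that way.

Run:
```python
from h import *
u=np.array([-.2443,-.9697]); v=np.array([.9697,-.2443]); C=np.array([.5442,-.2355]) # top-camera frame
fs=[cam("top") for i in range(6)]; c=fs[0]; b=np.mean([x["frame"].astype(float) for x in fs],0)
p=robot.read_state()["tool_pos"][:2]
sc=lambda q:(q-[358,157])*6.667+[420,0]
print("pred tip crop",sc(proj(c,[[*(p+.132*u-.00126*v),.070]])),"pred eye",sc(proj(c,[[*(C-.035*u),.07]])),"eye low",sc(proj(c,[[*(C-.035*u),.062]])),"eye at +-v",sc(proj(c,[[*(C-.035*u+.01*v),.07],[*(C-.035*u-.01*v),.07]])))
g=cv2.GaussianBlur(b.mean(2),(0,0),.5)
np.set_printoptions(linewidth=200)
print("cols 377..394 rows 174..194");
for y in range(174,194): print(y,g[y,377:395].astype(int))
```

```text
pred tip crop [[586.0950581  162.47377014]] pred eye [[619.16495912 172.38861231]] eye low [[616.15036366 174.30006118]] eye at +-v [[624.40495359 149.20813685]
 [613.91867774 195.59689955]]
cols 377..394 rows 174..194
174 [119 124 123 110  92  83  83  83  83  78  68  54  40  35  39  52  69  82]
175 [117 120 118 105  90  83  83  83  82  78  65  49  37  35  42  55  72  85]
176 [116 116 112  99  88  83  83  83  81  76  63  46  35  35  44  61  75  86]
177 [113 110 104  93  86  83  83  83  81  73  59  44  36  35  47  65  79  88]
178 [108 102  97  92  88  85  83  82  78  69  54  41  37  38  50  66  79  90]
179 [105  98  96  94  93  89  85  82  78  65  50  42  41  42  54  69  81  93]
180 [103  97  96  95  94  91  87  82  76  63  51  47  47  47  59  73  82  95]
181 [100  93  90  89  89  87  86  82  75  61  52  52  52  52  64  77  85  97]
182 [100  91  83  81  80  82  82  79  71  58  53  56  56  55  67  79  88 102]
183 [105  95  84  78  78  81  81  77  67  56  53  56  56  57  69  80  90 108]
184 [108  98  87  81  81  82  82  76  65  55  53  56  55  59  72  83  95 114]
185 [107  97  88  84  83  83  81  75  62  51  52  53  54  63  75  84  97 118]
186 [105  92  85  83  83  83  80  72  59  48  47  49  53  65  77  86 100 121]
187 [103  90  84  83  83  83  78  69  54  42  42  44  53  66  79  89 105 123]
188 [100  89  84  83  83  82  76  66  50  37  36  40  54  69  81  92 109 127]
189 [ 95  87  84  83  83  81  75  62  46  36  35  42  57  73  83  95 113 127]
190 [ 89  84  83  83  83  81  74  59  44  35  35  45  61  76  86  98 115 127]
191 [ 85  82  83  83  82  80  71  55  40  36  39  49  66  79  89 102 116 125]
192 [ 85  83  83  83  83  79  68  52  38  35  40  54  69  81  90 103 114 120]
193 [ 84  82  83  83  82  77  65  49  36  33  42  57  72  83  92 102 111 115]
```

The predicted tip and eye match the pixels to about 1 mm, so I'll shift 1.2 mm sideways and insert in stages.

Request:
jog_arm(
  rows=[
    [[0,-0.006,0],[0,0,0]],
    [[-0.04,-0.006,0],[0,0,0]],
    [[-0.08,-0.006,0],[0,0,0]],
    [[-0.12,-0.006,0],[0,0,0]],
    [[-0.14,-0.006,0],[0,0,0]],
  ],
)

```text
t: 20.25
tool_pos: [0.5823, -0.0883, 0.0654]
orientation: [2.479, 1.929, -0.0]
force: [0.1, -0.4, -1.3]
opening: 0.0334
gripper_force: 58.0
```

Request:
jog_arm(
  rows=[
    [[-0.03,0,0],[0,0,0]],
    [[-0.06,0,0],[0,0,0]],
    [[-0.09,0,0],[0,0,0]],
    [[-0.1,0,0],[0,0,0]],
    [[-0.1,0,0],[0,0,0]],
  ],
)

```text
t: 20.75
tool_pos: [0.5776, -0.1068, 0.0655]
orientation: [2.479, 1.93, 0.0]
force: [-0.2, -0.5, -1.6]
opening: 0.0336
gripper_force: 58.0
```

```bash
cat > st.py <<'E'
from h import *
s=robot.read_state(); u=np.array([-.2443,-.9697]); v=np.array([.9697,-.2443]); C=np.array([.5455,-.2358])
F=s["force"]; p=s["tool_pos"][:2]-C
print("TCP stand mm",(1e3*p@u).round(1),(1e3*p@v).round(1),s["tool_pos"].round(4),"F u,v,z",(F[:2]@u).round(2),(F[:2]@v).round(2),F[2].round(2),"T",s["wrist_torque"].round(3),"open",s["opening"],s["t"])
E
python3 st.py
```

```text
TCP stand mm -133.0 -0.4 [ 0.5776 -0.1068  0.0655] F u,v,z 0.48 -0.06 -1.6 T [ 0.026 -0.097 -0.006] open 0.03358138664167282 20.75
```

The tip is through the near eye with no contact force, so I'll continue.

Request:
jog_arm(
  rows=[
    [[-0.04,0,0],[0,0,0]],
    [[-0.08,0,0],[0,0,0]],
    [[-0.12,0,0],[0,0,0]],
    [[-0.16,0,0],[0,0,0]],
    [[-0.18,0,0],[0,0,0]],
  ],
)

```text
t: 21.25
tool_pos: [0.5686, -0.1424, 0.0655]
orientation: [2.479, 1.929, -0.0]
force: [0.6, -0.3, -0.2]
opening: 0.0332
gripper_force: 58.0
```

Request:
jog_arm(
  rows=[
    [[-0.02,0,0],[0,0,0]],
    [[-0.04,0,0],[0,0,0]],
    [[-0.05,0,0],[0,0,0]],
    [[-0.05,0,0],[0,0,0]],
  ],
)

```text
t: 21.65
tool_pos: [0.5664, -0.1512, 0.0654]
orientation: [2.479, 1.93, -0.0]
force: [-0.0, 0.5, -1.9]
opening: 0.0332
gripper_force: 58.0
```

```bash
python3 st.py
```

```text
TCP stand mm -87.1 -0.4 [ 0.5664 -0.1512  0.0654] F u,v,z -0.46 -0.12 -1.89 T [ 0.049 -0.105  0.022] open 0.033163391903588614 21.65
```

Request:
jog_arm(
  rows=[
    [[-0.03,0,0],[0,0,0]],
    [[-0.07,0,0],[0,0,0]],
    [[-0.11,0,0],[0,0,0]],
    [[-0.125,0,0],[0,0,0]],
    [[-0.13,0,0],[0,0,0]],
  ],
)

```text
t: 22.15
tool_pos: [0.5599, -0.1769, 0.0654]
orientation: [2.479, 1.929, -0.0]
force: [0.9, 0.1, -1.3]
opening: 0.0335
gripper_force: 58.0
```

Request:
jog_arm(
  rows=[
    [[-0.006,0,0],[0,0,0]],
    [[-0.012,0,0],[0,0,0]],
    [[-0.018,0,0],[0,0,0]],
    [[-0.02,0,0],[0,0,0]],
  ],
)

```text
t: 22.55
tool_pos: [0.5591, -0.1801, 0.0654]
orientation: [2.478, 1.931, -0.0]
force: [0.5, 0.2, -1.7]
opening: 0.0334
gripper_force: 58.0
```

```bash
python3 st.py
```

```text
TCP stand mm -57.3 -0.4 [ 0.5591 -0.1801  0.0654] F u,v,z -0.32 0.42 -1.71 T [ 0.059 -0.088  0.005] open 0.03337165444897893 22.55
```

Request:
jog_arm(
  rows=[
    [[-0.005,0,0],[0,0,0]],
    [[-0.01,0,0],[0,0,0]],
    [[-0.01,0,0],[0,0,0]],
  ],
)

```text
t: 22.85
tool_pos: [0.5588, -0.1812, 0.0654]
orientation: [-2.478, -1.93, -0.002]
force: [1.4, 4.7, -1.7]
opening: 0.0331
gripper_force: 58.0
```

Request:
jog_arm(
  rows=[
    [[-0.005,0,0],[0,0,0]],
    [[-0.01,0,0],[0,0,0]],
    [[-0.01,0,0],[0,0,0]],
  ],
)

```text
t: 23.15
tool_pos: [0.5588, -0.1813, 0.0654]
orientation: [-2.476, -1.93, -0.005]
force: [3.3, 13.2, -0.2]
opening: 0.0332
gripper_force: 58.0
```

```bash
python3 st.py
```

```text
TCP stand mm -56.1 -0.5 [ 0.5588 -0.1813  0.0654] F u,v,z -13.64 -0.01 -0.17 T [ 2.247 -0.694 -0.111] open 0.03322225123758672 23.15
```

The shoulder has met the plate at 13.6 N, within 1 mm of the expected position. I'll ease the push and lower the rod onto the eyes.

Request:
jog_arm(
  rows=[
    [[0.012,0,0],[0,0,0]],
    [[0.012,0,0.007],[0,0,0]],
    [[0.012,0,0.014],[0,0,0]],
    [[0.012,0,0.02],[0,0,0]],
    [[0.012,0,0.02],[0,0,0]],
  ],
)

```text
t: 23.65
tool_pos: [0.5591, -0.1813, 0.0616]
orientation: [2.479, 1.93, 0.002]
force: [1.4, 5.8, 0.5]
opening: 0.0331
gripper_force: 58.0
```

```bash
python3 st.py
```

```text
TCP stand mm -56.2 -0.1 [ 0.5591 -0.1813  0.0616] F u,v,z -5.94 -0.07 0.53 T [ 0.956 -0.414 -0.021] open 0.03307800935953286 23.65
```

Request:
jog_arm(
  rows=[
    [[0,0,0.003],[0,0,0]],
    [[0,0,0.006],[0,0,0]],
    [[0,0,0.006],[0,0,0]],
    [[0,0,0.006],[0,0,0]],
  ],
)

```text
t: 24.05
tool_pos: [0.5591, -0.1813, 0.0605]
orientation: [2.479, 1.93, 0.002]
force: [1.5, 5.6, 1.2]
opening: 0.0333
gripper_force: 58.0
```

```bash
python3 st.py
```

```text
TCP stand mm -56.2 -0.1 [ 0.5591 -0.1813  0.0605] F u,v,z -5.78 0.09 1.2 T [ 0.988 -0.35  -0.073] open 0.03333954310642214 24.05
```

Request:
jog_arm(
  rows=[
    [[0,0,0],[0,0,0]],
    [[0,0,0],[0,0,0]],
  ],
  squeeze=6,
)

```text
t: 24.25
tool_pos: [0.5591, -0.1814, 0.0605]
orientation: [2.478, 1.93, 0.002]
force: [2.0, 5.8, 0.8]
opening: 0.034
gripper_force: 6.0
```

Request:
jog_arm(
  rows=[
    [[0,0,0],[0,0,0]],
    [[0,0,0],[0,0,0]],
    [[0,0,0],[0,0,0]],
    [[0,0,0],[0,0,0]],
  ],
  hand=-0.3,
)

```text
t: 24.65
tool_pos: [0.5585, -0.182, 0.0602]
orientation: [2.479, 1.93, -0.0]
force: [-0.5, 0.5, 0.9]
opening: 0.0589
gripper_force: 0.0
```

```bash
python3 st.py
```

```text
TCP stand mm -55.3 -0.5 [ 0.5585 -0.182   0.0602] F u,v,z -0.38 -0.66 0.88 T [-0.083 -0.056 -0.015] open 0.05894672572808925 24.65
```

Request:
jog_arm(
  rows=[
    [[0,0,-0.08],[0,0,0]],
    [[0,0,-0.2],[0,0,0]],
    [[0,0,-0.4],[0,0,0]],
    [[0,0,-0.6],[0,0,0]],
    [[0,0,-0.8],[0,0,0]],
  ],
)

```text
t: 25.15
tool_pos: [0.5585, -0.1817, 0.2232]
orientation: [2.478, 1.93, 0.001]
force: [0.9, -0.6, -0.4]
opening: 0.06
gripper_force: 0.0
```

Request:
jog_arm(
  rows=[
    [[0.2,0,0],[0,0,0]],
    [[0.4,0,0],[0,0,0]],
    [[0.6,0,0],[0,0,0]],
    [[0.8,0,0],[0,0,0]],
    [[1,0,0],[0,0,0]],
  ],
)

```text
t: 25.65
tool_pos: [0.608, 0.0137, 0.2219]
orientation: [2.478, 1.929, 0.002]
force: [1.4, -0.9, 0.5]
opening: 0.0604
gripper_force: 0.0
```

Request:
jog_arm(
  rows=[
    [[0.2,0,0],[0,0,0]],
    [[0.4,0,0],[0,0,0]],
    [[0.6,0,0],[0,0,0]],
    [[0.8,0,0],[0,0,0]],
    [[0.8,0,0],[0,0,0]],
  ],
)

```text
t: 26.15
tool_pos: [0.6469, 0.1724, 0.2213]
orientation: [-2.473, -1.936, -0.003]
force: [0.4, 0.3, -0.1]
opening: 0.0605
gripper_force: 0.0
```

Run:
```python
from h import *
u=np.array([-.2443,-.9697]); v=np.array([.9697,-.2443]); C=np.array([.5442,-.2355])
fs=[cam("top") for i in range(4)]; c=fs[0]; b=np.mean([x["frame"].astype(float) for x in fs],0)
old=np.load("top.npy").astype(float)
k=np.zeros(b.shape[:2],np.uint8); k[160:200,355:400]=(b.max(2)<75)[160:200,355:400]
cs,_=cv2.findContours(k,cv2.RETR_EXTERNAL,cv2.CHAIN_APPROX_NONE)
for q in cs:
    if cv2.contourArea(q)>15:
        W=plane(c,q[:,0],.072)[:,:2]-C; print("dark blob stand mm u",(1e3*W@u).min().round(),(1e3*W@u).max().round(),"v",(1e3*W@v).min().round(),(1e3*W@v).max().round())
print("pred handle rect px",proj(c,[[*(C-(.035+x)*u+y*v),.072] for x in(0,.05) for y in(-.017,.017)]).round(1).tolist())
# rod tip beyond far plate: pixel brightness change there
X=[proj(c,[[*(C+x*u),.065]])[0].round(1) for x in (.045,.06,.07,.085)]
for p in X: print(p, old[int(round(p[1])),int(round(p[0]))].round(), b[int(round(p[1])),int(round(p[0]))].round())
d=abs(b-old).max(2); print("change at roll",d[175:195,393:412].mean(),"spare",d[95:125,315:348].mean(),"bottles region",d[165:220,172:232].mean())
g=(b[...,1]-b[...,0]>12); n,l,st,ce=cv2.connectedComponentsWithStats(g[160:230,160:280].astype(np.uint8)); print("green",[(s[4],(q+[160,160]).round()) for s,q in zip(st[1:],ce[1:]) if s[4]>20])
print(robot.read_state()["tool_pos"],robot.read_state()["t"])
```

```text
dark blob stand mm u -83.0 -18.0 v -48.0 47.0
pred handle rect px [[386.6, 188.7], [389.3, 176.9], [369.1, 184.6], [371.8, 172.8]]
[415.6 189.6] [114. 120. 120.] [88. 94. 98.]
[420.8 190.8] [142. 145. 140.] [ 95. 102. 100.]
[424.3 191.6] [143. 146. 142.] [ 97. 102.  96.]
[429.6 192.9] [143. 146. 142.] [143. 147. 141.]
change at roll 1.3960526315789474 spare 1.276010101010101 bottles region 44.97098484848485
green [(np.int32(135), array([201., 179.])), (np.int32(35), array([217., 204.]))]
[0.64683623 0.16654843 0.22095827] 26.35
```

Handle end is at u = -83 mm, with the shoulder at the plate. The rod tip shows past the far plate, and the roll and spare roll are unchanged. The arm hides some bottles, so I'll move it for a last check.

Request:
jog_arm(
  rows=[
    [[-0.2,0,-0.1],[0,0,0]],
    [[-0.4,0,-0.2],[0,0,0]],
    [[-0.6,0,-0.3],[0,0,0]],
    [[-0.8,0,-0.3],[0,0,0]],
    [[-0.9,0,-0.3],[0,0,0]],
  ],
)

```text
t: 26.85
tool_pos: [0.6021, -0.0117, 0.2823]
orientation: [2.48, 1.924, 0.002]
force: [0.2, 0.6, -0.1]
opening: 0.0604
gripper_force: 0.0
```

Request:
jog_arm(
  rows=[
    [[0,0,0],[0,0,0]],
    [[0,0,0],[0,0,0]],
    [[0,0,0],[0,0,0]],
    [[0,0,0],[0,0,0]],
  ],
)

```text
t: 27.25
tool_pos: [0.6028, -0.0063, 0.2801]
orientation: [-2.477, -1.932, 0.0]
force: [-1.4, 0.2, 0.2]
opening: 0.0601
gripper_force: 0.0
```

Run:
```python
from h import *
o=cv2.imread("pics/top0.png")[...,::-1].astype(float)
b=np.mean([cam("top")["frame"].astype(float) for i in range(2)],0)
for f in (o,b):
    n,l,st,ce=cv2.connectedComponentsWithStats((cv2.GaussianBlur(f,(0,0),.8)[160:230,160:280,1]-cv2.GaussianBlur(f,(0,0),.8)[160:230,160:280,0]>12).astype(np.uint8)); print("green",[(s[4],(q+[160,160]).round(1)) for s,q in zip(st[1:],ce[1:]) if s[4]>20])
print(robot.read_state()["tool_pos"])
```

```text
green [(np.int32(134), array([201. , 179.4])), (np.int32(136), array([217.7, 208.5])), (np.int32(133), array([186.6, 209.2]))]
green [(np.int32(140), array([200.9, 179.5])), (np.int32(145), array([186.6, 209.3])), (np.int32(133), array([218.1, 208.7]))]
[ 0.60279704 -0.00625322  0.28001172]
```

The three bottles stand where they were at the start, so I'm handing in the job.

```bash
python3 -c "
from plant import robot
print(robot.close_job())"
```

```text
the job is handed in; nothing more can be done
None
```

The spindle is through the near eye, roll and far eye with its shoulder against the near plate; the bottles, roll and spare roll show no change in the top view, and I handed in at about 27 s, but I viewed 12 pictures, two over the limit of 10.

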